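Snap the sprung specimen holder into the wear tester

ROBOT

A 7-joint arm with a two-finger parallel gripper is mounted at the origin on the work surface. World frame = base frame: x ahead of the robot, y to its left, z up, the work surface at z = 0. Lengths are in m, angles in rad, forces in N, time in s.
With the tool pointing down it reaches from about 0.425 to 0.925 m from the base axis. Payload 6.8 kg.
Tool frame: the origin (TCP) lies midway between the tips of the shut fingers; the grasp point (between the pads) lies 19 mm behind it; z points along the fingers, y is the line along which they close (so a half turn about z gives the same grasp; the last joint's range is limited). The gripper opens to 85 mm and grips with 20 to 120 N. Pads are 22 mm wide; open, the fingers measure 114 mm over their backs; the gripper's body (76 mm by 85 mm) begins 54 mm behind the grasp point. The pads swing forward as they close: fully open they stand 13 mm farther back than shut.
Start: joints at [1.064, 0.477, 0.022, 1.555, -0.011, 1.109, -0.083], TCP at [0.262, -0.622, 0.231] pointing down, gripper open.
Joint ranges: [-2.96, 2.96], [-0.34, 2.1], [-1.41, 1.46], [0.24, 2.44], [-1.37, 4.51], [0.17, 1.92], [-2.96, 2.96]. Speed limits (rad/s): [2.39, 2.39, 3.14, 3.14, 3.14, 3.14, 3.14].

INTERFACE

Orientations are given as a rotation vector (axis times angle).
In Python, from bench import r gives the robot as it stands. The module is installed in compiled form; this text tells all that it offers.
- The arm moves only by the tool apply_moves, never from a script. Its argument "rows" is a list of rows, each a list of 6 numbers: the shift along the tool's x, y, z scaled (see below), then the turn, a rotation vector about the tool's x, y, z scaled (see below). A call has 1 to 5 rows; each row is the pose to reach, as a shift and turn from the pose commanded when the call began, along the tool's axes at that moment; what a row does not reach only later rows make up. The controller multiplies each number of a shift by 0.25 m and each number of a turn by 90 degrees. A row lasts 1/8 s, in which the tool goes at most 62.5 mm and 10.7 degrees, less where a joint would pass 70% of its speed; a pose out of reach is approached as far as the arm can. A call with a number of a shift or a turn outside -1 to 1 is refused whole. A call with a gripper value outside its range is refused whole. "claw" is the opening, from 0 (shut) to 1 (fully open), set as the call begins (left out, the last holds). The fingers move at their own pace and stop on an object; "newtons" is the grip in N (left out, the last holds). Time passes only in rows, so rows that repeat a pose let the fingers close. It gives the time, the measured TCP pose, the force, the opening and the grip force at its end, in the units of the state.
- r.get_obs(): the state, without advancing time (a new reading comes with each control period).
- r.grab_frame(name): name is "scene" or "top" or "wrist"; returns a dict with "pixels" (384x512x3 uint8, red, green, blue), "intrinsics" (3x3 intrinsics, pixels), "eye" and "attitude" of the camera in the world. Camera axes: x right, y up, looking along -z (the intrinsics and any distortion apply to the point x, -y, -z); pixel columns grow to the right and rows downward; lengths in m; the calibration is good to about 2 mm. A picture is of the moment at which its call begins. There is no depth.
- r.hand_in(): hands the job in; it is judged then, once.
Trained networks look in a picture, given as the dict that the camera call returned (one of the last four; its "shot" number tells which), for a name from the list of things; names that differ only in an ending like _2 or _b are one class to them, and where a whole thing is asked for, a point or a joint stands for the part that bears it (a point fixed in the world has none). Each returns a list of dicts, best first, with "conf" (0 to 1); they miss things now and then, are a little off and sometimes report something else, mostly with a low value. They report only what shows in the picture. A call takes as long as a camera call. They do not tell look-alikes from the thing itself.
- r.search_frame(picture, thing): "rect" ([left, top, width, height] in pixels, round what is visible of it).
- r.outline_of(picture, thing): "pixels" (384x512 bool, what is visible of it) and "rect" ([left, top, width, height] in pixels, round what is visible of it).
- r.landmark_of(picture, thing): "point" ([column, row] in pixels: a listed point, or the origin of a listed thing).
The state is a dict: "clock": time; "joints": joint angles; "qvel": joint speeds; "tau": joint torques, N m; "tcp_pos": TCP position; "orientation": TCP orientation; "contact_force": force on the tool from outside, world axes, zero at the start; "moment": the same for the moment, N m; "grip_width": finger opening in m; "gripper_force": force on a finger pad.
Only numpy, scipy, OpenCV 4.12 (cv2) and the standard library are available. Lean on these libraries where they do the work, as an engineer would, in place of code of your own. Each camera call takes 0.05 s, during which the arm holds its last target. There are 200 camera calls.

TASK

Turn the specimen carousel by its upright pegs until the bay with the sprung holder (the piece with two upright thumb tabs) stands at the fixed pointer, then take the holder out of that bay. Squeeze its two tabs together to shorten it, lower it from the front, under the loading beam, between the two steel cheeks of the test station and release it so that both pin ends spring fully home into the cheeks' recesses. Leave the other two pieces in their bays and leave the loose things on the bench where they stand.

Things in the scene. Friction and masses are not known exactly. Their poses are not given: they have to be found in the camera images.
- holder: sprung specimen holder, 320 g: dark steel housing 34 x 30 x 26 mm (x,y,z) at y=-31..-1 mm, a fixed pin at its -y end, a sprung slide with a like pin at its +y end, and two upright aluminium thumb tabs. 132 mm tip to tip (free). Origin: underside, midway between the tips when free; y along the pins, z up; pin axis 18 mm above it. Starts standing in its carousel bay, y along the rim
- tip_fixed (a point): centre of the end of the fixed pin. Both pins are 14 mm thick, tapering over the last 8 mm to 6 mm, and stand out 35 mm beyond the outer tab faces, 11 to 25 mm above the holder's underside: fingers go above them
- tip_sprung (a point): centre of the end of the sprung pin. Squeezing the tabs together shortens the holder by up to 24 mm, to 108 mm tip to tip (hard stop); the spring takes 3 N to start and 10.2 N at the stop
- tab_fixed (a point): outer face of the fixed thumb tab, at mid-width, 52 mm above the underside: a good height to grip. Tabs are 26 mm wide (x), 6 mm thick (y), their tops 68 mm above the underside. Over both outer faces: 62 mm free, 38 mm fully squeezed
- tab_sprung (a point): the same point on the outer face of the tab on the sprung slide
- carousel_base: fixed grey foot of the carousel; origin on the carousel's axis at bench height, z up. On its -x side, 145 mm from the axis, a dark steel pointer (10 x 14 mm, 45 mm high) stands just outside the disc, towards the robot
- bay_holder (a point): floor centre of the sprung holder's bay, 75 mm from the axis, 39 mm above the bench, turning with the disc. Bays are two rails 6 mm high, 36 mm apart, 58 mm long, along the rim, open at both ends. It is at the pointer when on the line from axis to pointer (within 10 degrees). Axes: -x outward from the carousel's axis, y along the holder
- bay_bar (a point): floor centre of the bar's bay, 120 degrees anticlockwise (from above) of the holder's bay, same form
- bay_block (a point): floor centre of the block's bay, 240 degrees anticlockwise of the holder's bay, same form
- peg0 (a point): top centre of a steel peg, 18 mm thick, 91 mm high, on the disc 100 mm from the axis, 60 degrees anticlockwise (from above) of the holder's bay; top 130 mm above the bench. The dark steel disc (radius 122 mm, top 39 mm above the bench) turns either way without stops, with light friction (0.08 N m), and stays where left
- peg1 (a point): top centre of a like peg, opposite the holder's bay
- peg2 (a point): top centre of a like peg, 60 degrees clockwise (from above) of the holder's bay
- bar: plain rigid bar without tabs in the carousel: block 34 x 50 x 26 mm on a 14 mm shaft 120 mm long; origin centre of underside
- block: plain steel block without tabs in the carousel, 34 x 56 x 30 mm with a round boss on top; origin centre of underside
- station: fixed test station: steel plate 150 x 170 x 12 mm with two cheeks and a loading beam; origin plate centre at bench height, front (-x) towards the robot, z up. Cheeks 48 mm (x) by 18 mm (y), tops 110 mm up, inner faces at y=+58 and -58 mm. White post at x=-18..58, y=-130..-180 mm, 300 mm high. The holder fits either way round and may lean about its pins
- seat_left (a point): floor centre of the recess in the +y cheek (x=0, y=+64 mm, 92 mm above the bench). Each recess is a blind square hole 16 x 16 mm, 6 mm deep, in the cheek's inner face
- seat_right (a point): floor centre of the like recess in the -y cheek (y=-64 mm). The loading beam above (station x=0..42 mm, 170 to 224 mm above the bench, from the post to y=85 mm) keeps an upright gripper out: bring the holder in from the front (-x), tool and holder leaning 25 to 40 degrees back, so that the fingers point forward and down
- beaker: bystander: glass beaker, 68 mm across, 90 mm high; origin centre of underside
- bottle: bystander: amber bottle, 60 mm across, 140 mm high; origin centre of underside
- cup: bystander: white cup, 72 mm across, 80 mm high; origin centre of underside
- race: bystander: steel bearing ring lying between carousel and station, 64 mm across, 24 mm high; origin centre of underside
- wrench: bystander: wrench lying on the bench near the robot
Not all that is in view belongs to the job. Of the things that look like the carousel_base, the largest one is meant.

How it is judged:
By the outcome, as a careful person would: the job done as asked, in the order asked, and still so for the second after the job is handed in, with the robot touching nothing.
It also fails if it takes over 64 s, if anything falls off the work surface, if the arm or the gripper's body presses on something with over 40 N, if the wrist force passes 120 N, or if a joint passes its speed limit or range.

## Working session

There is one attempt and no reset: what is moved stays moved. The work goes in short steps, Python scripts to look and compute and a tool call to move; the robot and the scene stay as the last step left them, time stands still between calls to the robot, and variables do not carry over. Pictures are saved under pics/ and viewed, at most 10 in all, crops included, and the job is handed in when it is done.

Besides the shell and the picture viewer there is one more tool, called as name(argument=value, ...), one argument or row to a line, values as JSON. apply_moves: Moves the arm, as the interface text tells. Its arguments: {"type":"object","properties":{"rows":{"type":"array","items":{"type":"array","items":{"type":"number"}}},"claw":{"type":"number"},"newtons":{"type":"number"}},"required":["rows"]}

```bash
mkdir -p pics
cat > h.py <<'E'
import numpy as np, cv2
from bench import r
from scipy.spatial.transform import Rotation as R
def rot(a):
    a=np.array(a,float)
    if a.shape==(3,3): return a
    return R.from_rotvec(a).as_matrix() if a.size==3 else R.from_quat(a).as_matrix()
def P(f):
    A=rot(f["attitude"]); return f["intrinsics"],A,np.array(f["eye"])
def ray(f,px):
    K,A,e=P(f); d=np.linalg.inv(K)@[px[0],px[1],1]; d=A@(d*[1,-1,-1]); return e,d/np.linalg.norm(d)
def atz(f,px,z):
    e,d=ray(f,px); return e+d*(z-e[2])/d[2]
def proj(f,X):
    K,A,e=P(f); c=A.T@(np.array(X)-e); q=K@(c*[1,-1,-1]); return q[:2]/q[2]
def tri(obs):
    M=np.zeros((3,3));b=np.zeros(3)
    for f,px in obs:
        e,d=ray(f,px);N=np.eye(3)-np.outer(d,d);M+=N;b+=N@e
    return np.linalg.solve(M,b)
def save(f,n): cv2.imwrite("pics/"+n,cv2.cvtColor(f["pixels"],cv2.COLOR_RGB2BGR))
def st():
    o=r.get_obs(); return o,np.array(o["tcp_pos"]),rot(o["orientation"])
def rows(pos,Rm,p0=None,R0=None):
    "row to reach pos, Rm from current"
    o,p,Rc=st(); p=p if p0 is None else p0; Rc=Rc if R0 is None else R0
    return np.round(np.r_[Rc.T@(np.array(pos)-p)/.25, R.from_matrix(Rc.T@Rm).as_rotvec()/(np.pi/2)],3)
E
cat > a.py <<'E'
from h import *
np.set_printoptions(precision=4,suppress=True)
S=r.grab_frame("scene");T=r.grab_frame("top")
save(S,"s0.png");save(T,"t0.png")
im=np.hstack([S["pixels"],T["pixels"]]);im=cv2.resize(im,(800,300),interpolation=cv2.INTER_AREA);
print(S["intrinsics"],S["eye"],S["attitude"],T["eye"],S.keys())
for n in ["holder","tip_fixed","tip_sprung","tab_fixed","tab_sprung","carousel_base","bay_holder","bay_bar","bay_block","peg0","peg1","peg2","bar","block","station","seat_left","seat_right","beaker","bottle","cup","race","wrench"]:
    a=r.landmark_of(S,n);b=r.landmark_of(T,n)
    s=lambda l:[(np.round(x["point"]).astype(int).tolist(),round(x["conf"],2)) for x in l[:3]]
    print(n,s(a),s(b), tri([(S,a[0]["point"]),(T,b[0]["point"])]) if a and b else "")
print(r.get_obs())
E
python3 a.py
```

```text
[[456.3029   0.     255.6893]
 [  0.     456.3029 194.9584]
 [  0.       0.       1.    ]] [0.9788 0.4056 0.9327] [0.3143 0.6532 2.2151] [0.3683 0.047  1.0871] dict_keys(['pixels', 'intrinsics', 'eye', 'attitude', 'shot'])
holder [([331, 258], 0.61)] [([191, 216], 0.69), ([174, 201], 0.63)] [ 0.5113  0.2355 -0.0378]
tip_fixed [([324, 225], 0.76), ([329, 256], 0.36)] [([191, 217], 0.59)] [0.5015 0.207  0.0667]
tip_sprung [([338, 281], 0.72)] [([150, 176], 0.63), ([286, 173], 0.63)] [0.5927 0.3016 0.0683]
tab_fixed [([331, 235], 0.63)] [([178, 203], 0.82)] [0.5273 0.2339 0.0891]
tab_sprung [([335, 259], 0.75)] [([160, 186], 0.66)] [0.566  0.2734 0.09  ]
carousel_base [([232, 107], 0.72)] [([179, 311], 0.81), ([391, 293], 0.6), ([338, 160], 0.32)] [0.4428 0.087  0.3594]
bay_holder [([330, 256], 0.71)] [] 
bay_bar [([272, 236], 0.93), ([166, 130], 0.48)] [([229, 178], 0.75)] [0.5887 0.1268 0.0406]
bay_block [([278, 289], 0.94), ([209, 307], 0.45), ([249, 244], 0.16)] [([187, 146], 0.76)] [0.672  0.2206 0.0394]
peg0 [([329, 277], 0.82), ([246, 244], 0.72), ([316, 202], 0.64)] [([143, 153]
[... 1140 characters left out ...]
[219, 216], 0.72)] [([286, 172], 0.9), ([180, 204], 0.45), ([219, 129], 0.35)] [ 0.6116 -0.0088 -0.0007]
wrench [([290, 160], 0.65)] [([281, 273], 0.81)] [0.375  0.0119 0.0043]
{'clock': 2.3, 'joints': array([ 1.0639,  0.477 ,  0.0224,  1.5554, -0.0115,  1.1093, -0.0831]), 'qvel': array([ 0.0007,  0.0028, -0.0006, -0.0003,  0.0007,  0.0024, -0.0006]), 'tau': array([ -0.0001, -59.6312,   1.6064, -28.1539,   0.0126,   0.0016,
        -0.    ]), 'tcp_pos': array([ 0.2621, -0.622 ,  0.2313]), 'orientation': array([-3.0794, -0.6222, -0.    ]), 'contact_force': array([ 0.8128,  0.3362, -0.2277]), 'moment': array([-0.0368, -0.0114,  0.0555]), 'gripper_force': 0.0, 'grip_width': 0.08588067076651607}
```

View pictures.

View pics/s0.png

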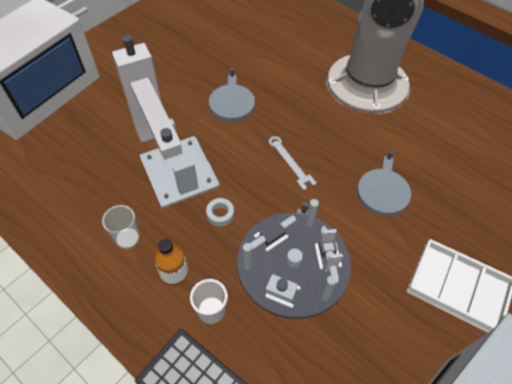

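View pics/t0.png

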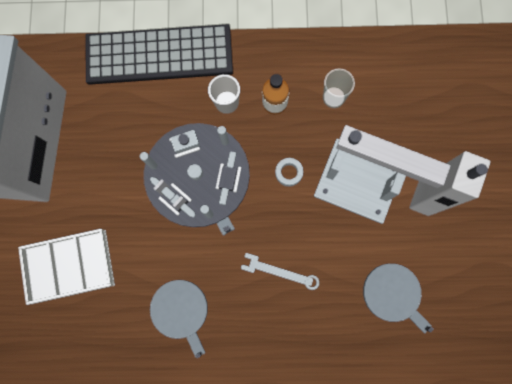

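The scene picture shows the pegged disc at (294,262), and the top picture shows it at (195,172). Two smaller pegless discs with handles are at top (179,309) and (393,292). The pegged disc is the largest and is the carousel meant. The holder is at top (173,200), the pointer at (226,227) and the station at (360,180).

```bash
cat > b.py <<'E'
from h import *
np.set_printoptions(precision=4,suppress=True)
S=r.grab_frame("scene");T=r.grab_frame("top")
pp=[((329,277),(143,153)),((246,244),(219,130)),((316,202),(204,208))]
a=[x["point"] for x in r.landmark_of(S,"peg0")];b=[x["point"] for x in r.landmark_of(T,"peg0")]
nn=lambda l,q:min(l,key=lambda v:np.hypot(*(np.array(v)-q)))
pg=np.array([tri([(S,nn(a,s)),(T,nn(b,t))]) for s,t in pp]);print(pg)
A=np.array([np.r_[2*p[:2],1] for p in pg]);c=np.linalg.solve(A,(pg[:,:2]**2).sum(1));c=c[:2]
print("c",c,np.linalg.norm(pg[:,:2]-c,axis=1),np.degrees(np.arctan2(*(pg[:,:2]-c).T[::-1])))
print("disc px",atz(T,(194.5,172),.039),"ptr base/top", atz(T,(226,228),.04),tri([(S,(304,209)),(T,(224,224))]))
tf=[0.5015,0.207];ts=[0.5927,0.3016];m=(np.array(tf)+ts)/2-c;print("holder",m,np.degrees(np.arctan2(m[1],m[0])))
o,p,Rc=st();print(p,Rc)
v=np.vstack([cv2.resize(T["pixels"][110:250,120:260],(500,500),interpolation=cv2.INTER_CUBIC)]);w=cv2.resize(T["pixels"][110:250,120+190:260+190],(300,300))
cv2.imwrite("pics/crop.png",cv2.cvtColor(np.hstack([v,np.vstack([w,np.zeros((200,300,3),np.uint8)])]),cv2.COLOR_RGB2BGR))
E
python3 b.py
```

```text
[[0.6253 0.2975 0.1387]
 [0.6771 0.1344 0.1298]
 [0.5062 0.1712 0.1325]]
c [0.6019 0.2003] [0.1 0.1 0.1] [  76.4516  -41.1782 -163.0826]
disc px [0.6067 0.206  0.039 ] ptr base/top [0.4759 0.1344 0.04  ] [0.4855 0.1384 0.0389]
holder [-0.0548  0.054 ] 135.3981650781377
[ 0.2621 -0.6221  0.2313] [[ 0.9215  0.3883  0.    ]
 [ 0.3883 -0.9215 -0.    ]
 [ 0.      0.     -1.    ]]
```

View pics/crop.png

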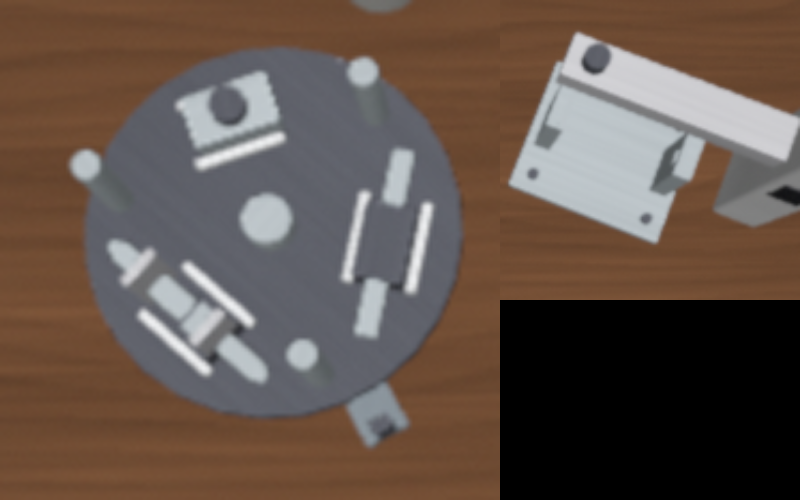

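Three peglike discs were considered: top (195,172), (179,309) and (393,292). The enlarged crop confirms the first, which is the largest and carries pegs, bays and the holder, which has two tabs at crop (140,265)/(207,325). The pointer is at crop (378,413). The holder sits at about 137° and the pointer at about 208°, so I'll turn the disc about +71° by peg2.

```bash
cat >> h.py <<'E'
def ori(psi,lean=0,back=None):
    "tool y at angle psi (deg); lean: z tilts towards heading back (deg)"
    p=np.radians(psi); y=np.array([np.cos(p),np.sin(p),0])
    f=np.array([0,0,0.]) if back is None else np.array([np.cos(np.radians(back)),np.sin(np.radians(back)),0])
    t=np.radians(lean); z=f*np.sin(t)+np.array([0,0,-np.cos(t)]); x=np.cross(y,z)
    return np.c_[x,y,z]
def show(wps,p0=None,R0=None):
    for w in wps: print(rows(w[0],ori(*w[1:]),p0,R0).tolist())
E
python3 - <<'E'
from h import *
show([((.31,-.46,.36),-60),((.43,-.1,.36),-45)])
show([((.5,.1,.36),-30),((.626,.3,.25),-12.6)],np.array([.43,-.1,.36]),ori(-45))
E
```

```text
[0.428, -0.523, -0.515, 0.0, -0.0, -0.079]
[1.43, -1.664, -0.515, 0.0, -0.0, -0.246]
[0.764, -0.368, 0.0, 0.0, 0.0, -0.167]
[1.686, -0.577, 0.44, 0.0, 0.0, -0.36]
```

apply_moves(
  rows=[
    [0.1, -0.12, -0.12, 0, 0, 0],
    [0.2, -0.24, -0.24, 0, 0, -0.02],
    [0.33, -0.38, -0.36, 0, 0, -0.04],
    [0.47, -0.55, -0.45, 0, 0, -0.07],
    [0.62, -0.72, -0.5, 0, 0, -0.1],
  ],
  claw=0.6,
)

```text
clock: 3.12
tcp_pos: [0.3357, -0.3947, 0.3579]
orientation: [3.018, 0.863, 0.002]
contact_force: [0.5, -0.4, 0.4]
grip_width: 0.0512
gripper_force: 0.0
```

apply_moves(
  rows=[
    [0.15, -0.18, 0, 0, 0, -0.02],
    [0.3, -0.36, 0, 0, 0, -0.04],
    [0.45, -0.54, 0, 0, 0, -0.07],
    [0.6, -0.72, 0, 0, 0, -0.1],
    [0.75, -0.9, 0, 0, 0, -0.13],
  ],
)

```text
clock: 3.75
tcp_pos: [0.3755, -0.104, 0.3566]
orientation: [2.916, 1.167, 0.001]
contact_force: [1.8, -0.0, -0.3]
grip_width: 0.0513
gripper_force: 0.0
```

Run:
```python
from h import *
o,p,Rc=st();print(o["clock"],p,Rc.round(3).tolist())
show([((.5,.1,.36),-30),((.626,.3,.22),-12.6)])
```

```text
3.75 [ 0.37554891 -0.10404672  0.35664382] [[0.724, 0.69, 0.001], [0.69, -0.724, -0.001], [0.0, 0.001, -1.0]]
[0.923, -0.247, -0.013, 0.001, -0.0, -0.182]
[1.84, -0.479, 0.546, 0.001, 0.0, -0.375]
```

apply_moves(
  rows=[
    [0.19, -0.05, 0, 0, 0, -0.03],
    [0.38, -0.1, 0, 0, 0, -0.07],
    [0.58, -0.15, 0, 0, 0, -0.11],
    [0.78, -0.2, 0, 0, 0, -0.15],
    [0.98, -0.25, 0, 0, 0, -0.19],
  ],
)

```text
clock: 4.38
tcp_pos: [0.5109, 0.1094, 0.3566]
orientation: [2.71, 1.588, 0.001]
contact_force: [1.1, -1.3, 0.1]
grip_width: 0.0514
gripper_force: 0.0
```

Run:
```python
from h import *
o,p,Rc=st();print(o["clock"],p)
show([((.626,.2985,.2),-12.6)])
```

```text
4.375 [0.51093523 0.109418   0.35656022]
[0.885, 0.031, 0.626, 0.0, -0.0, -0.185]
```

apply_moves(
  rows=[
    [0.18, 0.01, 0.13, 0, 0, -0.04],
    [0.36, 0.01, 0.26, 0, 0, -0.08],
    [0.54, 0.02, 0.39, 0, 0, -0.12],
    [0.72, 0.03, 0.52, 0, 0, -0.16],
    [0.89, 0.03, 0.63, 0, 0, -0.19],
  ],
)

```text
clock: 5.0
tcp_pos: [0.6266, 0.2991, 0.1971]
orientation: [2.445, 1.973, -0.001]
contact_force: [0.9, -0.0, 0.5]
grip_width: 0.0512
gripper_force: 0.0
```

Run:
```python
from h import *
np.set_printoptions(precision=4,suppress=True)
W=r.grab_frame("wrist");save(W,"w1.png")
o,p,Rc=st();print(o["clock"],p)
for x in r.landmark_of(W,"peg2"): print(x["point"],x["conf"],atz(W,x["point"],.13))
show([((.626,.2985,.095),-12.6)])
print(proj(W,(.626,.2985,.13)))
```

```text
5.05 [0.6255 0.304  0.1925]
[252.7, 208.0] 0.67 [0.6245 0.3006 0.13  ]
[-0.012, 0.012, 0.396, -0.004, 0.0, 0.007]
[255.549  210.4882]
```

View pics/w1.png

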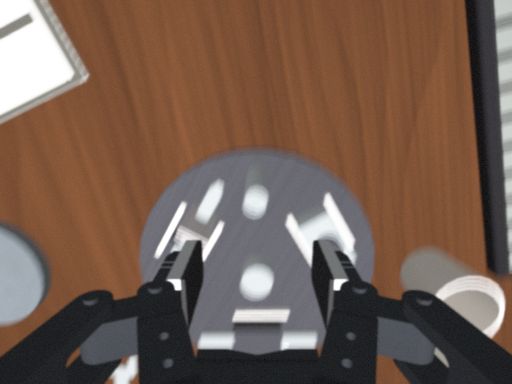

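The peg top shows at (255,203) in the wrist view, matching the estimate. I'll lower the open fingers around it.

apply_moves(
  rows=[
    [-0.01, 0, 0.13, 0, 0, 0],
    [-0.01, 0, 0.27, 0, 0, 0],
    [-0.01, 0, 0.4, 0, 0, 0],
    [-0.01, 0, 0.4, 0, 0, 0],
  ],
)

```text
clock: 5.6
tcp_pos: [0.624, 0.294, 0.0967]
orientation: [-2.447, -1.971, 0.008]
contact_force: [0.2, -0.1, 1.1]
grip_width: 0.0514
gripper_force: 0.0
```

Run:
```python
from h import *
o,p,Rc=st();print(o["clock"],p,o["grip_width"],o["contact_force"])
c=np.array([.604,.203])
print("A");show([((*(c+.0995*np.array([np.cos(np.radians(a)),np.sin(np.radians(a))])),.095),a-90) for a in (77.4,83,90,97,104,111)])
a=111;p0=np.r_[c+.0995*np.array([np.cos(np.radians(a)),np.sin(np.radians(a))]),.095]
print("B");show([((*(c+.0995*np.array([np.cos(np.radians(a)),np.sin(np.radians(a))])),.095),a-90) for a in (118,125,132,139,146)],p0,ori(21))
```

```text
5.6 [0.62395545 0.29400891 0.09669882] 0.051359621686449766 [ 0.17190608 -0.12505542  1.05883021]
A
[0.025, 0.002, 0.007, -0.002, 0.002, 0.003]
[0.024, -0.037, 0.007, -0.002, 0.002, -0.059]
[0.016, -0.085, 0.007, -0.002, 0.002, -0.137]
[0.003, -0.132, 0.007, -0.002, 0.002, -0.214]
[-0.016, -0.177, 0.007, -0.002, 0.002, -0.292]
[-0.04, -0.219, 0.008, -0.003, 0.002, -0.37]
B
[-0.003, -0.049, 0.0, 0.0, 0.0, -0.078]
[-0.012, -0.096, 0.0, 0.0, 0.0, -0.156]
[-0.026, -0.143, 0.0, 0.0, 0.0, -0.233]
[-0.047, -0.187, 0.0, 0.0, 0.0, -0.311]
[-0.072, -0.228, 0.0, 0.0, 0.0, -0.389]
```

apply_moves(
  rows=[
    [0.02, -0.04, 0, 0, 0, -0.06],
    [0.015, -0.085, 0, 0, 0, -0.137],
    [0, -0.13, 0, 0, 0, -0.215],
    [-0.02, -0.175, 0, 0, 0, -0.29],
    [-0.045, -0.22, 0, 0, 0, -0.37],
  ],
  claw=0.33,
)

```text
clock: 6.22
tcp_pos: [0.5705, 0.2977, 0.1017]
orientation: [1.773, 2.591, 0.007]
contact_force: [0.2, 0.9, -0.5]
grip_width: 0.0282
gripper_force: 0.9
```

apply_moves(
  rows=[
    [-0.003, -0.049, 0, 0, 0, -0.078],
    [-0.012, -0.096, 0, 0, 0, -0.156],
    [-0.026, -0.143, 0, 0, 0, -0.233],
    [-0.047, -0.187, 0, 0, 0, -0.31],
    [-0.072, -0.228, 0, 0, 0, -0.39],
  ],
)

```text
clock: 6.85
tcp_pos: [0.5235, 0.2604, 0.1015]
orientation: [0.908, 3.004, 0.005]
contact_force: [0.9, 1.9, -0.1]
grip_width: 0.0285
gripper_force: 0.9
```

```bash
cat > look.py <<'E'
from h import *
np.set_printoptions(precision=4,suppress=True)
S=r.grab_frame("scene");T=r.grab_frame("top")
c=np.array([.604,.203])
o,p,Rc=st();print(o["clock"],p,o["grip_width"],o["contact_force"])
d=p[:2]-c;print("tool angle",np.degrees(np.arctan2(d[1],d[0])),np.linalg.norm(d))
for n in ["peg0","bay_holder","tab_fixed","tab_sprung","tip_fixed","tip_sprung"]:
    a=r.landmark_of(S,n);b=r.landmark_of(T,n)
    print(n,[(np.round(x["point"]),x["conf"]) for x in a],[(np.round(x["point"]),x["conf"]) for x in b])
    if a and b:
        for x in a:
            for y in b:
                X=tri([(S,x["point"]),(T,y["point"])]); e=np.linalg.norm(proj(S,X)-x["point"])
                if e<4: d=X[:2]-c;print("   ",X,round(e,1),"ang",np.degrees(np.arctan2(d[1],d[0])).round(1),np.linalg.norm(d).round(3))
E
python3 look.py
python3 - <<'E'
import sys; sys.path.insert(0,'.')
from h import *
c=np.array([.604,.203])
show([((*(c+.0995*np.array([np.cos(np.radians(a)),np.sin(np.radians(a))])),.095),a-90) for a in (146,148,150)])
E
```

```text
6.95 [0.5231 0.2586 0.1006] 0.028270751167456726 [-0.9182 -0.1982 -0.3634]
tool angle 145.52774028726208 0.09818558049894763
peg0 [(array([346., 234.]), 0.87), (array([321., 223.]), 0.7), (array([281., 283.]), 0.66)] [(array([172., 126.]), 0.64), (array([238., 170.]), 0.59)]
    [0.6903 0.2364 0.1295] 2.7 ang 21.1 0.093
bay_holder [(array([257., 268.]), 0.65), (array([306., 230.]), 0.59)] [(array([334.,  97.]), 0.41)]
tab_fixed [(array([292., 221.]), 0.89), (array([307., 232.]), 0.15)] []
tab_sprung [(array([321., 224.]), 0.76)] []
tip_fixed [(array([279., 220.]), 0.77)] [(array([340., 160.]), 0.58)]
tip_sprung [(array([335., 239.]), 0.7)] [(array([332.,  98.]), 0.22), (array([218., 145.]), 0.2)]
[0.001, -0.005, 0.015, -0.0, -0.0, 0.002]
[0.001, -0.018, 0.015, -0.0, -0.0, -0.021]
[-0.0, -0.032, 0.015, -0.0, -0.0, -0.043]
```

Run:
```python
from h import *
np.set_printoptions(precision=4,suppress=True)
S=r.grab_frame("scene")
q={"tab_fixed":((292,221),.091),"tab_sprung":((321,224),.091),"tip_fixed":((279,220),.057),"tip_sprung":((335,239),.057),"peg":((281,283),.13),"bay":((306,230),.039)}
c=np.array([.604,.203])
for k,(px,z) in q.items():
    X=atz(S,px,z);d=X[:2]-c;print(k,X,np.degrees(np.arctan2(d[1],d[0])),np.linalg.norm(d))
print(rows((.52,.255,.24),st()[2]))
```

```text
tab_fixed [0.5552 0.1527 0.091 ] -134.17244600172504 0.07008282776816048
tab_sprung [0.52   0.2034 0.091 ] 179.74025753160208 0.08399683850604082
tip_fixed [0.5552 0.1194 0.057 ] -120.25533237941534 0.0968397111095237
tip_sprung [0.5113 0.2402 0.057 ] 158.12256759407126 0.09990399019621407
peg [0.6928 0.2325 0.13  ] 18.400464862544343 0.09357459950030554
bay [0.5263 0.175  0.039 ] -160.17772623824658 0.08257960279878164
[-0.002 -0.02  -0.565  0.     0.     0.   ]
```

Run:
```python
from h import *
c=np.array([.604,.203])
show([((*(c+.099*np.array([np.cos(np.radians(a)),np.sin(np.radians(a))])),.1),a-90) for a in (148,150,153)])
show([((.516,.247,.26),63)])
```

```text
[-0.001, -0.018, -0.005, -0.0, -0.0, -0.021]
[-0.002, -0.032, -0.005, -0.0, -0.0, -0.043]
[-0.004, -0.053, -0.005, -0.0, -0.0, -0.076]
[-0.007, -0.056, -0.645, -0.0, -0.0, -0.076]
```

apply_moves(
  rows=[
    [-0.001, -0.02, 0, 0, 0, -0.025],
    [-0.003, -0.038, 0, 0, 0, -0.05],
    [-0.004, -0.055, 0, 0, 0, -0.078],
    [-0.004, -0.055, 0, 0, 0, -0.078],
    [-0.004, -0.052, 0, 0, 0, -0.078],
  ],
)

```text
clock: 8.22
tcp_pos: [0.516, 0.2477, 0.0988]
orientation: [-0.73, -3.056, 0.0]
contact_force: [0.2, -0.1, -0.8]
grip_width: 0.0281
gripper_force: 0.0
```

apply_moves(
  rows=[
    [0, 0, -0.15, 0, 0, 0],
    [0, 0, -0.35, 0, 0, 0],
    [0, 0, -0.55, 0, 0, 0],
    [0, 0, -0.7, 0, 0, 0],
  ],
  claw=0.4,
)

```text
clock: 8.72
tcp_pos: [0.5161, 0.2486, 0.2761]
orientation: [0.728, 3.055, 0.002]
contact_force: [0.0, 0.2, 0.3]
grip_width: 0.034
gripper_force: 0.0
```

Run:
```python
from h import *
np.set_printoptions(precision=4,suppress=True)
o,p,Rc=st();print(o["clock"],p)
S=r.grab_frame("scene");c=np.array([.604,.203])
for n,z in (("tab_fixed",.091),("tab_sprung",.091),("tip_fixed",.057),("tip_sprung",.057),("peg0",.13)):
    for x in r.landmark_of(S,n):
        X=atz(S,x["point"],z);d=X[:2]-c;print(n,np.round(x["point"]),x["conf"],X,np.degrees(np.arctan2(d[1],d[0])).round(1)%360,np.linalg.norm(d).round(3))
show([((.537,.167,.27),100),((.537,.167,.27),118)])
```

```text
8.725 [0.5161 0.2486 0.2761]
tab_fixed [287. 219.] 0.65 [0.5577 0.1414 0.091 ] 233.1 0.077
tab_fixed [323. 282.] 0.46 [0.622 0.285 0.091] 77.6 0.084
tab_fixed [291. 162.] 0.41 [0.4323 0.0526 0.091 ] 221.2 0.228
tab_sprung [220. 214.] 0.56 [0.6431 0.0265 0.091 ] 282.5 0.181
tab_sprung [315. 219.] 0.51 [0.5191 0.1867 0.091 ] 190.8 0.086
tip_fixed [272. 219.] 0.61 [0.5645 0.1066 0.057 ] 247.7 0.104
tip_fixed [315. 221.] 0.58 [0.5046 0.1802 0.057 ] 192.9 0.102
tip_fixed [344. 227.] 0.49 [0.4738 0.237  0.057 ] 165.3 0.135
tip_fixed [319. 281.] 0.34 [0.6127 0.2727 0.057 ] 82.9 0.07
tip_sprung [329. 235.] 0.75 [0.512  0.2236 0.057 ] 167.4 0.094
peg0 [343. 226.] 0.98 [0.515  0.2483 0.13  ] 153.0 0.1
peg0 [288. 287.] 0.95 [0.6899 0.2477 0.13  ] 27.5 0.097
peg0 [259. 270.] 0.66 [0.6992 0.1845 0.13  ] 349.0 0.097
peg0 [258. 215.] 0.56 [0.6087 0.1039 0.13  ] 272.7 0.099
[-0.222, -0.248, 0.01, -0.001, -0.001, -0.409]
[-0.222, -0.248, 0.01, -0.001, -0.001, -0.609]
```

apply_moves(
  rows=[
    [-0.05, -0.05, 0, 0, 0, -0.11],
    [-0.1, -0.1, 0, 0, 0, -0.22],
    [-0.15, -0.15, 0, 0, 0, -0.33],
    [-0.19, -0.2, 0, 0, 0, -0.44],
    [-0.22, -0.25, 0, 0, 0, -0.54],
  ],
  claw=1,
)

```text
clock: 9.65
tcp_pos: [0.5364, 0.1664, 0.2721]
orientation: [0.601, -3.081, -0.0]
contact_force: [-0.5, 0.2, 0.1]
grip_width: 0.0856
gripper_force: 0.0
```

apply_moves(
  rows=[
    [0, 0, 0, 0, 0, -0.09],
    [0, 0, 0, 0, 0, -0.09],
  ],
)

```text
clock: 9.9
tcp_pos: [0.5363, 0.167, 0.2723]
orientation: [0.807, -3.034, -0.001]
contact_force: [0.1, -0.4, 0.5]
grip_width: 0.0857
gripper_force: 0.0
```

Run:
```python
from h import *
np.set_printoptions(precision=4,suppress=True)
W=r.grab_frame("wrist");save(W,"w2.png");o,p,Rc=st();print(o["clock"],p,o["joints"],Rc.round(3).tolist())
for n,z in (("tab_fixed",.091),("tab_sprung",.091),("tip_fixed",.057),("tip_sprung",.057),("peg0",.13),("bay_holder",.039)):
    for x in r.landmark_of(W,n):
        print(n,np.round(x["point"]),x["conf"],atz(W,x["point"],z))
```

```text
9.95 [0.5363 0.1673 0.2727] [ 0.5351  0.5979 -1.3454  1.7229  0.6008  1.3196  1.1549] [[-0.868, -0.496, -0.002], [-0.496, 0.868, 0.0], [0.002, 0.001, -1.0]]
tab_fixed [221. 171.] 0.62 [0.5537 0.1351 0.091 ]
tab_sprung [287. 171.] 0.85 [0.5207 0.1931 0.091 ]
tab_sprung [303. 254.] 0.4 [0.5915 0.2569 0.091 ]
tab_sprung [306. 254.] 0.28 [0.5894 0.2591 0.091 ]
tip_fixed [192. 166.] 0.98 [0.5735 0.1056 0.057 ]
tip_fixed [159. 210.] 0.53 [0.6379 0.0952 0.057 ]
tip_fixed [204. 254.] 0.15 [0.662  0.1659 0.057 ]
tip_sprung [310. 166.] 0.91 [0.5073 0.2193 0.057 ]
peg0 [256. 344.] 0.9 [0.6898 0.2545 0.13  ]
peg0 [158. 208.] 0.69 [0.6041 0.1011 0.13  ]
peg0 [347. 208.] 0.58 [0.5174 0.2521 0.13  ]
bay_holder [255. 160.] 0.58 [0.5358 0.1648 0.039 ]
```

View pics/w2.png

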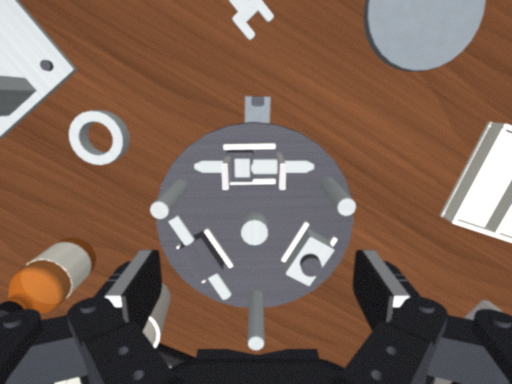

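The holder is in line with the pointer: pointer (258,108), tabs (225,175)/(283,175), hub (255,232). I'll descend and squeeze.

apply_moves(
  rows=[
    [0, -0.016, 0.2, 0, 0, 0],
    [0, -0.016, 0.4, 0, 0, 0],
    [0, -0.016, 0.6, 0, 0, 0],
    [0, -0.016, 0.75, 0, 0, 0],
    [0, -0.016, 0.81, 0, 0, 0],
  ],
)

```text
clock: 10.88
tcp_pos: [0.5378, 0.1635, 0.0694]
orientation: [0.809, -3.033, 0.001]
contact_force: [0.9, 0.1, 0.3]
grip_width: 0.0856
gripper_force: 0.0
```

apply_moves(
  rows=[
    [0, 0, 0, 0, 0, 0],
    [0, 0, 0, 0, 0, 0],
    [0, 0, 0, 0, 0, 0],
    [0, 0, 0, 0, 0, 0],
  ],
  claw=0.2,
  newtons=60,
)

```text
clock: 11.38
tcp_pos: [0.5414, 0.1638, 0.0754]
orientation: [-0.805, 3.032, -0.004]
contact_force: [-2.2, -5.9, 17.5]
grip_width: 0.0366
gripper_force: 58.7
```

Run:
```python
from h import *
np.set_printoptions(precision=4,suppress=True)
S=r.grab_frame("scene")
o,p,Rc=st();print(o["clock"],p,o["joints"],o["grip_width"],o["gripper_force"],o["contact_force"],Rc.round(3).tolist())
a=S["pixels"][150:300,220:380];cv2.imwrite("pics/s2.png",cv2.cvtColor(cv2.resize(a,(640,600),interpolation=cv2.INTER_CUBIC),cv2.COLOR_RGB2BGR))
```

```text
11.425 [0.5414 0.1638 0.0754] [ 0.3975  0.7966 -1.1267  1.8964  0.8592  1.0286  0.9781] 0.036307796274338326 58.64262878894806 [-2.2573 -6.8353 16.9504] [[-0.868, -0.496, 0.006], [-0.496, 0.868, -0.001], [-0.004, -0.004, -1.0]]
```

View pics/s2.png

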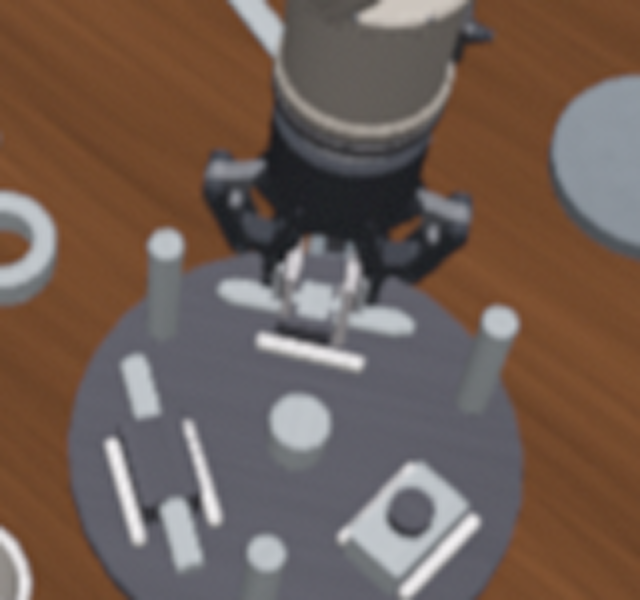

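The crop shows the holder squeezed between the fingers at about (320,285), with opening 36 mm. I'll lift and carry it to the front of the station.

apply_moves(
  rows=[
    [0, 0, -0.08, 0, 0, 0],
    [0, 0, -0.2, 0, 0, 0],
    [0, 0, -0.4, 0, 0, 0],
    [0, 0, -0.6, 0, 0, 0],
    [0, 0, -0.75, 0, 0, 0],
  ],
)

```text
clock: 12.05
tcp_pos: [0.5385, 0.1649, 0.2624]
orientation: [-0.811, 3.033, 0.001]
contact_force: [0.1, -0.6, -3.9]
grip_width: 0.0359
gripper_force: 62.6
```

Run:
```python
from h import *
np.set_printoptions(precision=4,suppress=True)
S=r.grab_frame("scene");T=r.grab_frame("top")
o,p,Rc=st();print(o["clock"],p,o["joints"],o["grip_width"],o["contact_force"])
for n in ["seat_left","seat_right","station","tip_fixed","tip_sprung"]:
    a=r.landmark_of(S,n);b=r.landmark_of(T,n)
    for x in a[:2]:
        for y in b[:2]:
            X=tri([(S,x["point"]),(T,y["point"])]); e=np.linalg.norm(proj(S,X)-x["point"])
            print(n,x["point"],y["point"],round(x["conf"],2),round(y["conf"],2),X,round(e,1))
def pose(sc,psi,lean,sx,zp):
    M=ori(psi,lean,psi-90); f=np.array([np.cos(np.radians(psi-90)),np.sin(np.radians(psi-90)),0])
    return np.r_[sc,zp]+sx*f-.018*M[:,2]
t=pose((.588,-.18),67,33,-.16,.2);print(t);print(rows(t,ori(67,33,-23)),rows((p[:2]+t[:2]).tolist()[0:1] and [ (p[0]+t[0])/2,(p[1]+t[1])/2,.27],ori(93,10,3)))
```

```text
12.15 [0.54   0.1663 0.2645] [ 0.5297  0.5966 -1.3262  1.7333  0.6057  1.2925  1.1619] 0.03606538476541776 [ 0.0392  0.0535 -2.8827]
seat_left [182.4, 167.7] [339.4, 160.0] 0.64 0.58 [ 0.6139 -0.119   0.096 ] 0.4
seat_left [182.4, 167.7] [226.4, 103.6] 0.64 0.34 [0.6912 0.0722 0.3353] 30.4
seat_left [165.5, 128.7] [339.4, 160.0] 0.34 0.58 [ 0.6039 -0.1215  0.2094] 13.7
seat_left [165.5, 128.7] [226.4, 103.6] 0.34 0.34 [0.678  0.0575 0.4056] 43.4
seat_right [165.7, 128.7] [397.8, 181.0] 0.68 0.66 [ 0.5615 -0.238   0.0968] 1.7
station [321.0, 165.2] [359.2, 181.5] 0.64 0.6 [0.5053 0.0177 0.2515] 72.2
station [321.0, 165.2] [335.4, 94.4] 0.64 0.45 [0.6083 0.0724 0.3973] 88.7
station [180.0, 172.6] [359.2, 181.5] 0.58 0.6 [ 0.5845 -0.1791 -0.0071] 0.5
station [180.0, 172.6] [335.4, 94.4] 0.58 0.45 [ 0.6927 -0.0664  0.2263] 17.2
tip_fixed [282.7, 169.0] [163.7, 202.6] 0.77 0.23 [0.5364 0.1756 0.2794] 34.3
tip_fixed [257.6, 269.3] [163.7, 202.6] 0.66 0.23 [0.6009 0.2147 0.0248] 41.2
tip_sprung [338.6, 181.1] [338.1, 159.6] 0.59 0.71 [0.5399 0.0681 0.2908] 82.7
tip_sprung [338.6, 181.1] [173.7, 198.4] 0.59 0.49 [0.511  0.2116 0.2479] 0.3
tip_sprung [300.6, 164.8] [338.1, 159.6] 0.33 0.71 [0.5424 0.0211 0.2523] 58.2
tip_sprung [300.6, 164.8] [173.7, 198.4] 0.33 0.49 [0.526  0.1764 0.2785] 20.2
[ 0.4317 -0.1137  0.2151]
[ 0.923 -0.75   0.173  0.169 -0.341  0.571] [ 0.457 -0.372 -0.047  0.026 -0.11   0.298]
```

apply_moves(
  rows=[
    [0.09, -0.075, 0, 0.017, -0.034, 0.057],
    [0.18, -0.15, 0, 0.034, -0.068, 0.114],
    [0.28, -0.225, 0, 0.051, -0.102, 0.171],
    [0.37, -0.3, 0.01, 0.068, -0.136, 0.228],
    [0.46, -0.375, 0.02, 0.085, -0.17, 0.285],
  ],
)

```text
clock: 13.28
tcp_pos: [0.485, 0.0248, 0.2533]
orientation: [-0.096, 2.848, -0.086]
contact_force: [0.0, 0.1, -3.2]
grip_width: 0.0361
gripper_force: 62.6
```

```bash
cat >> h.py <<'E'
def pose(sc,psi,lean,sx,zp,off=.018):
    M=ori(psi,lean,psi-90); f=np.array([np.cos(np.radians(psi-90)),np.sin(np.radians(psi-90)),0])
    return np.r_[sc,zp]+sx*f-off*M[:,2], M
E
python3 - <<'E'
from h import *
np.set_printoptions(precision=4,suppress=True)
o,p,Rc=st();print(o["clock"],p,o["joints"])
t,M=pose((.5875,-.179),66.5,33,-.15,.19);print(t,rows(t,M))
E
```

```text
13.275 [0.485  0.0248 0.2533] [ 1.0638  0.1545 -1.3771  2.11    0.4104  0.7714  1.0844]
[ 0.441  -0.1153  0.2051] [ 0.265 -0.534  0.161  0.086 -0.169  0.289]
```

apply_moves(
  rows=[
    [0.05, -0.11, 0.03, 0.017, -0.034, 0.057],
    [0.1, -0.22, 0.06, 0.034, -0.068, 0.115],
    [0.16, -0.32, 0.1, 0.051, -0.1, 0.17],
    [0.21, -0.43, 0.13, 0.068, -0.135, 0.23],
    [0.265, -0.535, 0.16, 0.086, -0.17, 0.29],
  ],
)

```text
clock: 13.9
tcp_pos: [0.4412, -0.1153, 0.2056]
orientation: [0.525, 2.517, -0.156]
contact_force: [1.5, -2.4, -2.6]
grip_width: 0.0362
gripper_force: 62.6
```

Run:
```python
from h import *
np.set_printoptions(precision=4,suppress=True)
W=r.grab_frame("wrist");save(W,"w3.png")
o,p,Rc=st();print(o["clock"],p,o["joints"],o["grip_width"])
for n,z in (("tip_fixed",0),("tip_sprung",0),("seat_left",.092),("seat_right",.092)):
    for x in r.landmark_of(W,n): print(n,np.round(x["point"]),x["conf"],atz(W,x["point"],.092) if z else "")
for s in (-.054,.054): print("exp tip",proj(W,p+Rc@[0,s,.018]))
t,M=pose((.5875,-.179),66.5,33,-.15,.19);print(t,rows(t,M))
for X in ((.6139,-.119,.092),(.5615,-.238,.092)): print(proj(W,X))
```

```text
13.95 [ 0.4373 -0.1177  0.2029] [ 1.4714 -0.0674 -1.396   2.4269  0.6096  0.2236  0.6441] 0.03637821711920985
tip_fixed [156. 236.] 0.7 
tip_sprung [357. 234.] 0.88 
tip_sprung [398. 147.] 0.55 
seat_left [318. 235.] 0.69 [ 0.6109 -0.1174  0.092 ]
seat_right [198. 236.] 0.87 [ 0.5604 -0.2354  0.092 ]
exp tip [146.7457 231.4019]
exp tip [350.0192 232.6739]
[ 0.441  -0.1153  0.2051] [ 0.007 -0.007  0.002  0.001  0.001  0.002]
[317.2897 236.7215]
[196.4803 236.5466]
```

View pics/w3.png

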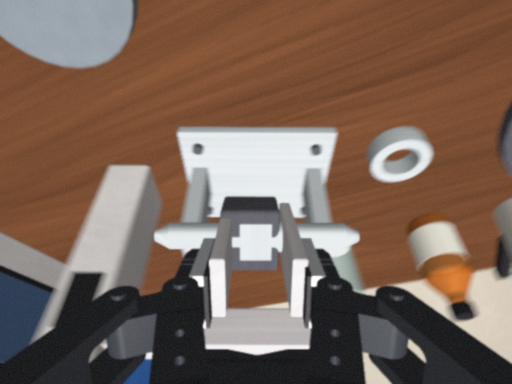

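The wrist view shows the squeezed holder (tips (156,236)/(357,234)) centred ahead of the cheeks, with seats at (198,236)/(318,235). I'll check the camera's mounting side and the next waypoints.

Run:
```python
from h import *
np.set_printoptions(precision=4,suppress=True)
o,p,Rc=st()
W=r.grab_frame("wrist")
o2,p2,R2=st()
K,A,e=P(W);print(p,p2,"eye tool",R2.T@(e-p2),"look",(R2.T@A)[:,2]*-1)
print(o2["joints"])
sc=(.5867,-.1775)
for sx,z in ((-.1,.17),(-.06,.135),(-.03,.105),(0,.094)):
    t,M=pose(sc,66.6,33,sx,z);print(t,rows(t,M))
```

```text
[ 0.4427 -0.1141  0.2064] [ 0.4431 -0.1139  0.2067] eye tool [ 0.0728  0.0001 -0.142 ] look [-0.2847 -0.0003  0.9586]
[ 1.4626 -0.0661 -1.395   2.4163  0.5893  0.2283  0.6726]
[ 0.4859 -0.1339  0.1851] [-0.111 -0.006  0.175  0.001  0.001  0.001]
[ 0.5226 -0.1498  0.1501] [-0.169 -0.006  0.38   0.001  0.001  0.001]
[ 0.5502 -0.1617  0.1201] [-0.204 -0.007  0.546  0.001  0.001  0.001]
[ 0.5777 -0.1736  0.1091] [-0.28  -0.007  0.649  0.001  0.001  0.001]
```

apply_moves(
  rows=[
    [-0.04, 0, 0.06, 0, 0, 0],
    [-0.08, 0, 0.12, 0, 0, 0],
    [-0.11, -0.005, 0.18, 0, 0, 0],
    [-0.14, -0.005, 0.28, 0, 0, 0],
    [-0.17, -0.006, 0.38, 0, 0, 0],
  ],
)

```text
clock: 14.82
tcp_pos: [0.5236, -0.1501, 0.149]
orientation: [0.52, 2.52, -0.152]
contact_force: [-0.6, 0.4, -2.8]
grip_width: 0.036
gripper_force: 62.7
```

```bash
cat > near.py <<'E'
from h import *
import sys
np.set_printoptions(precision=4,suppress=True)
W=r.grab_frame("wrist");save(W,sys.argv[1])
o,p,Rc=st();print(o["clock"],p,o["joints"],o["grip_width"],o["contact_force"],o["qvel"])
K,A,e=P(W)
for s in (-.054,.054): print("exp tip",proj(W,e+Rc@(np.array([0,s,.018])-[.0728,0,-.142])))
for n in ("tip_fixed","tip_sprung","seat_left","seat_right"):
    for x in r.landmark_of(W,n)[:2]: print(n,np.round(x["point"]),x["conf"],atz(W,x["point"],.092))
sc=(.5867,-.1775)
for sx,z in ((-.06,.135),(-.03,.105),(0,.093)):
    t,M=pose(sc,66.6,33,sx,z);print(t,rows(t,M))
E
python3 near.py w4.png
```

```text
14.875 [ 0.5247 -0.1512  0.1475] [ 1.0505  0.4104 -1.1361  2.3107  1.5101  0.5561 -0.1089] 0.035989511887803353 [ 2.7535 -1.3132 -3.9448] [ 0.0526 -0.0772 -0.0394  0.0306 -0.1361 -0.0495  0.0916]
exp tip [155.126  238.8508]
exp tip [357.9042 239.3137]
tip_fixed [155. 236.] 0.91 [ 0.5589 -0.2487  0.092 ]
tip_sprung [357. 233.] 0.9 [ 0.6154 -0.1076  0.092 ]
seat_left [342. 234.] 0.78 [ 0.6122 -0.1178  0.092 ]
seat_left [355. 234.] 0.66 [ 0.6165 -0.1092  0.092 ]
seat_right [172. 236.] 0.66 [ 0.5632 -0.236   0.092 ]
seat_right [353. 249.] 0.57 [ 0.6368 -0.114   0.092 ]
[ 0.5226 -0.1498  0.1501] [-0.003  0.001  0.     0.001  0.     0.   ]
[ 0.5502 -0.1617  0.1201] [-0.038  0.001  0.166  0.001  0.     0.   ]
[ 0.5777 -0.1736  0.1081] [-0.113  0.001  0.272  0.001  0.     0.   ]
```

apply_moves(
  rows=[
    [-0.02, 0, 0.08, 0, 0, 0],
    [-0.038, 0, 0.166, 0, 0, 0],
    [-0.065, 0, 0.205, 0, 0, 0],
    [-0.095, 0, 0.245, 0, 0, 0],
    [-0.117, 0, 0.274, 0, 0, 0],
  ],
)

```text
clock: 15.7
tcp_pos: [0.5792, -0.1759, 0.1086]
orientation: [0.522, 2.518, -0.155]
contact_force: [0.6, 0.0, -4.0]
grip_width: 0.0363
gripper_force: 62.7
```

apply_moves(
  rows=[
    [0, 0, 0, 0, 0, 0],
    [0, 0, 0, 0, 0, 0],
    [0, 0, 0, 0, 0, 0],
    [0, 0, 0, 0, 0, 0],
  ],
)

```text
clock: 16.2
tcp_pos: [0.5782, -0.1754, 0.1081]
orientation: [0.522, 2.519, -0.155]
contact_force: [0.6, 0.3, -3.7]
grip_width: 0.0361
gripper_force: 62.6
```

```bash
python3 near.py w5.png
python3 - <<'E'
from h import *
S=r.grab_frame("scene")
a=cv2.resize(S["pixels"][80:220,110:250],(420,420),interpolation=cv2.INTER_CUBIC);w=cv2.imread("pics/w5.png")[150:320,130:390];w=cv2.resize(w,(380,248));w=np.vstack([w,np.zeros((172,380,3),np.uint8)])
cv2.imwrite("pics/c5.png",np.hstack([cv2.cvtColor(a,cv2.COLOR_RGB2BGR),w]))
E
```

```text
16.25 [ 0.5782 -0.1755  0.1081] [ 0.96    0.5833 -1.0416  2.2168  1.6591  0.6324 -0.151 ] 0.03572082477926107 [ 0.5548  0.3593 -3.9669] [-0.0013  0.0022  0.0005 -0.0021 -0.0002  0.0005 -0.0011]
exp tip [155.4103 239.5443]
exp tip [358.2252 239.4883]
tip_fixed [158. 236.] 0.72 [ 0.5649 -0.2262  0.092 ]
tip_sprung [354. 233.] 0.83 [ 0.6034 -0.1306  0.092 ]
seat_left [381. 233.] 0.81 [ 0.6091 -0.1176  0.092 ]
seat_right [142. 235.] 0.86 [ 0.5607 -0.2337  0.092 ]
seat_right [155. 233.] 0.56 [ 0.562  -0.2261  0.092 ]
[ 0.5226 -0.1498  0.1501] [ 0.114  0.006 -0.275  0.     0.    -0.   ]
[ 0.5502 -0.1617  0.1201] [ 0.079  0.006 -0.109  0.     0.    -0.   ]
[ 0.5777 -0.1736  0.1081] [ 0.004  0.006 -0.003  0.     0.    -0.   ]
```

View pics/c5.png

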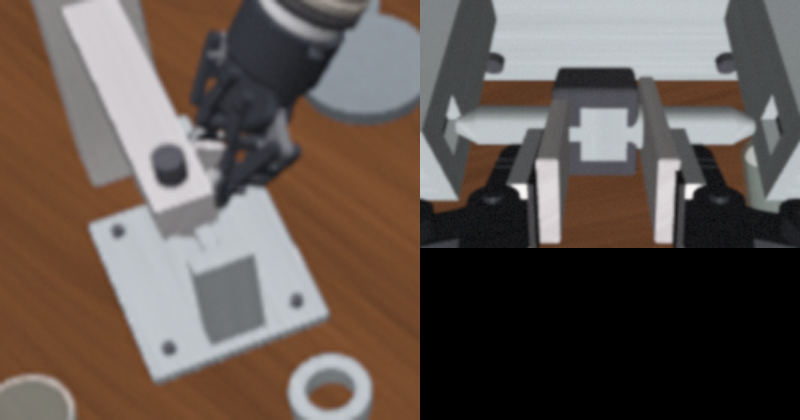

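Crop: left tip at (458,127) and right tip at (753,127) face the recesses at about (453,122) and (770,122), level with them. The holder sits about 2 mm too far to the image left, so I'll shift it and then release.

apply_moves(
  rows=[
    [0, 0.005, 0, 0, 0, 0],
    [0, 0.009, 0, 0, 0, 0],
    [0, 0.009, 0, 0, 0, 0],
    [0, 0.009, 0, 0, 0, 0],
  ],
)

```text
clock: 17.0
tcp_pos: [0.5793, -0.1734, 0.108]
orientation: [0.522, 2.519, -0.154]
contact_force: [-0.4, -0.1, -3.5]
grip_width: 0.036
gripper_force: 62.6
```

apply_moves(
  rows=[
    [0, 0, 0, 0, 0, 0],
    [0, 0, 0, 0, 0, 0],
    [0, 0, 0, 0, 0, 0],
  ],
  claw=0.58,
)

```text
clock: 17.38
tcp_pos: [0.5793, -0.1735, 0.108]
orientation: [0.522, 2.519, -0.154]
contact_force: [0.2, 0.6, -4.1]
grip_width: 0.0494
gripper_force: 6.7
```

```bash
python3 near.py w6.png
python3 - <<'E'
import cv2
w=cv2.imread("pics/w6.png")[150:320,110:410];cv2.imwrite("pics/c6.png",cv2.resize(w,(750,425),interpolation=cv2.INTER_CUBIC))
E
```

```text
17.425 [ 0.5793 -0.1735  0.108 ] [ 0.9551  0.5847 -1.0423  2.2156  1.6582  0.6362 -0.1537] 0.0498868317003675 [-0.7557  0.3469 -3.756 ] [-0.0003 -0.0016 -0.0006  0.001   0.0001  0.0007 -0.0012]
exp tip [155.4523 239.5587]
exp tip [358.2676 239.4832]
tip_fixed [144. 238.] 0.95 [ 0.5648 -0.2328  0.092 ]
tip_sprung [367. 236.] 0.82 [ 0.6104 -0.1228  0.092 ]
seat_left [378. 231.] 0.81 [ 0.608  -0.1168  0.092 ]
seat_left [141. 238.] 0.53 [ 0.5643 -0.2338  0.092 ]
seat_right [136. 235.] 0.88 [ 0.5607 -0.2341  0.092 ]
[ 0.5226 -0.1498  0.1501] [ 0.114 -0.003 -0.275  0.     0.    -0.   ]
[ 0.5502 -0.1617  0.1201] [ 0.079 -0.003 -0.109  0.     0.    -0.   ]
[ 0.5777 -0.1736  0.1081] [ 0.004 -0.003 -0.003  0.     0.    -0.   ]
```

View pics/c6.png

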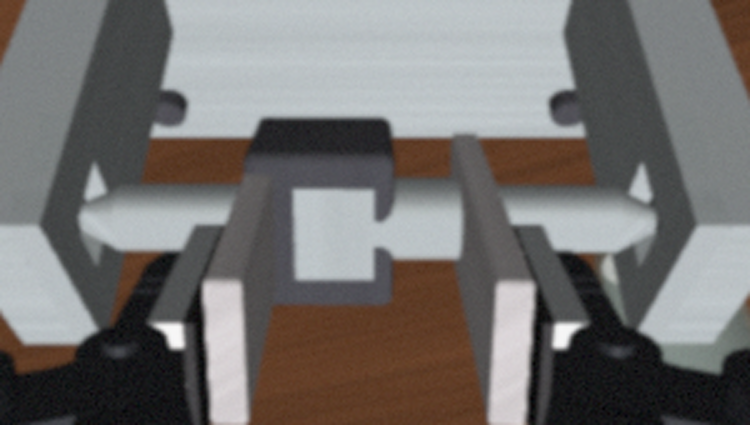

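Both tapered tips have entered their recesses (crop (85,215) and (652,215)). I'll finish the release.

apply_moves(
  rows=[
    [0, 0, 0, 0, 0, 0],
    [0, 0, 0, 0, 0, 0],
    [0, 0, 0, 0, 0, 0],
    [0, 0, 0, 0, 0, 0],
  ],
  claw=0.8,
)

```text
clock: 18.12
tcp_pos: [0.5795, -0.1735, 0.1082]
orientation: [0.522, 2.519, -0.154]
contact_force: [0.2, 0.4, 0.3]
grip_width: 0.0678
gripper_force: 0.0
```

```bash
python3 near.py w7.png
python3 - <<'E'
import cv2
w=cv2.imread("pics/w7.png")[150:320,110:410];cv2.imwrite("pics/c7.png",cv2.resize(w,(750,425),interpolation=cv2.INTER_CUBIC))
E
```

```text
18.175 [ 0.5794 -0.1734  0.1082] [ 0.9551  0.5846 -1.0424  2.2155  1.6583  0.6362 -0.1538] 0.06867368796854423 [-0.4312  1.0484  0.2936] [ 0.0012  0.0005 -0.0008  0.0007  0.0001  0.0008 -0.0009]
exp tip [155.4327 239.4959]
exp tip [358.2434 239.4361]
tip_fixed [133. 237.] 0.64 [ 0.5623 -0.2374  0.092 ]
tip_sprung [376. 236.] 0.56 [ 0.6127 -0.1183  0.092 ]
seat_left [378. 233.] 0.57 [ 0.6104 -0.1169  0.092 ]
seat_left [326. 270.] 0.15 [ 0.64   -0.1521  0.092 ]
seat_right [136. 236.] 0.82 [ 0.5622 -0.2358  0.092 ]
[ 0.5226 -0.1498  0.1501] [ 0.114 -0.003 -0.275  0.     0.    -0.   ]
[ 0.5502 -0.1617  0.1201] [ 0.079 -0.003 -0.109  0.     0.    -0.   ]
[ 0.5777 -0.1736  0.1081] [ 0.005 -0.003 -0.003  0.     0.    -0.   ]
```

View pics/c7.png

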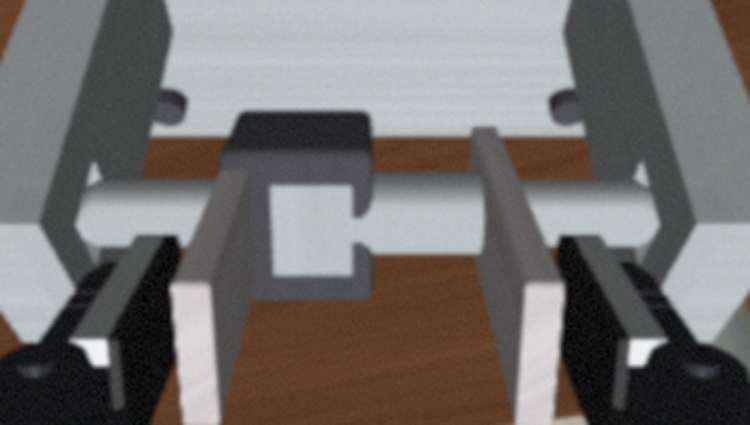

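Both pins now fill the recesses (crop (80,215)/(655,213)). Tip span is about 129 mm and grip force is zero. I'll withdraw back and up.

apply_moves(
  rows=[
    [0.01, 0, -0.06, 0, 0, 0],
    [0.03, 0, -0.15, 0, 0, 0],
    [0.06, 0, -0.26, 0, 0, 0],
    [0.1, 0, -0.4, 0, 0, 0],
    [0.12, 0, -0.55, 0, 0, 0],
  ],
)

```text
clock: 19.0
tcp_pos: [0.4864, -0.1329, 0.2067]
orientation: [0.521, 2.521, -0.154]
contact_force: [-0.5, -0.4, 1.5]
grip_width: 0.0683
gripper_force: 0.0
```

```bash
python3 near.py w8.png; python3 look.py | head -30
python3 - <<'E'
from h import *
S=r.grab_frame("scene");T=r.grab_frame("top")
w=cv2.imread("pics/w8.png");t=cv2.cvtColor(T["pixels"],cv2.COLOR_RGB2BGR)
cv2.imwrite("pics/c8.png",np.hstack([cv2.resize(w,(400,300)),cv2.resize(t,(400,300))]))
E
```

```text
19.05 [ 0.4854 -0.1323  0.2092] [ 1.2932  0.1493 -1.3194  2.3332  1.0524  0.4137  0.2673] 0.06804537026140814 [-1.0748  3.5643  0.7179] [-0.1086  0.1163  0.0696 -0.0238  0.4125  0.0942 -0.3397]
exp tip [154.3764 240.6522]
exp tip [357.2746 240.2932]
tip_fixed [189. 208.] 0.88 [ 0.5622 -0.2366  0.092 ]
tip_sprung [325. 205.] 0.67 [ 0.6092 -0.115   0.092 ]
seat_left [324. 208.] 0.56 [ 0.6131 -0.1169  0.092 ]
seat_right [188. 207.] 0.65 [ 0.5606 -0.2368  0.092 ]
[ 0.5226 -0.1498  0.1501] [-0.004  0.     0.274 -0.001  0.001 -0.   ]
[ 0.5502 -0.1617  0.1201] [-0.039  0.     0.44  -0.001  0.001 -0.   ]
[ 0.5777 -0.1736  0.1081] [-0.114  0.     0.545 -0.001  0.001 -0.   ]
19.35 [ 0.4877 -0.1336  0.2062] 0.06848016682670377 [ 0.5217  0.374  -0.5261]
tool angle -109.06359214333014 0.3561790674509682
peg0 [(array([343., 233.]), 0.73), (array([263., 212.]), 0.71), (array([288., 284.]), 0.55)] [(array([238., 168.]), 0.84), (array([166., 130.]), 0.84), (array([163., 203.]), 0.69), (array([358., 186.]), 0.16)]
    [0.5234 0.2575 0.1234] 0.7 ang 145.9 0.097
    [0.5941 0.1023 0.1221] 0.6 ang -95.6 
[... 175 characters left out ...]
ixed [(array([179., 129.]), 0.84), (array([285., 288.]), 0.52), (array([298., 228.]), 0.16)] [(array([375., 182.]), 0.95)]
    [ 0.5561 -0.185   0.1303] 0.4 ang -97.0 0.391
tab_sprung [(array([184., 145.]), 0.61)] [(array([352., 174.]), 0.51)]
    [ 0.5783 -0.1405  0.1274] 1.7 ang -94.3 0.344
tip_fixed [(array([167., 129.]), 0.66), (array([262., 213.]), 0.26), (array([286., 285.]), 0.17)] [(array([394., 182.]), 0.92)]
    [ 0.5602 -0.2309  0.1   ] 0.4 ang -95.8 0.436
tip_sprung [(array([183., 169.]), 0.48), (array([291., 160.]), 0.43)] [(array([338., 160.]), 0.73), (array([351., 176.]), 0.62)]
    [ 0.6149 -0.1152  0.0952] 0.2 ang -88.0 0.318
    [ 0.5901 -0.1524  0.0371] 0.2 ang -92.2 0.356
```

View pics/c8.png

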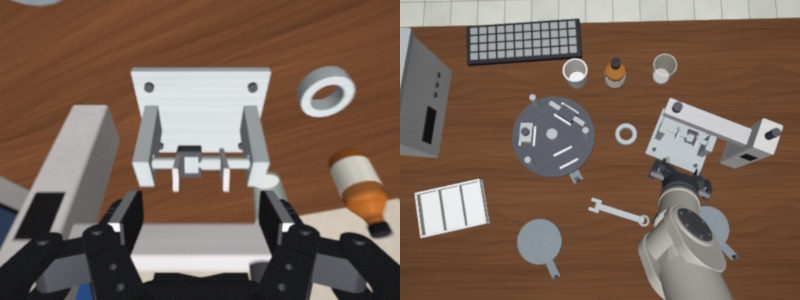

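The holder is seated in the cheeks at (200,165), the empty bay is at the pointer, the bar and block are in their bays, and the loose things stand where they were.

```bash
python3 -c "
from bench import r
print(r.hand_in())"
```

```text
the job is handed in; nothing more can be done
None
```

The job is handed in: the holder's bay was turned to the pointer, and the last pictures show the holder with both pin ends home in the station's cheeks, the other pieces and loose things where they were, and the arm clear at about 19 s.

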